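# Put a slip mould to dry on the sprung rack shelf

## Task

The spring-loaded wire shelf of the blue drying rack is folded up: push it over from behind until it snaps down onto its stops. Then turn the plaster mould, which is draining mouth down on the slatted board, right over and set it down gently on that shelf, mouth up and near the shelf's middle, so that its cavity can dry. Plaster chips: put the mould down, never drop it, and leave the tub, the figure and the mallet where they are.

Things in the scene. Friction and masses are not known exactly. Their poses are not given: they have to be found in the camera images.
- rack: Low bench-top drying rack of blue square steel tube, fixed to the bench, 225 mm deep (x), 268 mm wide (y; 316 mm over the springs), posts up to 134 mm high. Origin on the bench under the middle of the lowered shelf; its x axis runs from the rack's open front to its rear (hinge) side, z up. The rear is open above the posts, so the stowed shelf can be reached from behind.
- shelf (a joint): Sprung wire shelf. 0: stowed, leaning 10 degrees past upright to the rear; it starts there. 1.75 rad: lowered, level on its stops, top 123 mm above the bench. Two springs hold it at either end. Pushing its front bar from behind towards the rack's front takes 5 to 8 N; this fades to nothing somewhere between 0.5 and 0.8 rad, where the shelf snaps down by itself, away from the hand, in under a second.
- shelf_edge (a point): Middle of the shelf's front bar (8 mm thick, on its axis); moves with the shelf. Stowed: 287 mm above the bench, 30 mm behind the hinge line; lowered: 120 mm high. The shelf is 170 mm from hinge to front bar and 220 mm wide: 9 rods, 27.5 mm apart, run from front to rear.
- shelf_hinge (a point): Middle of the hinge line, 120 mm above the bench, 85 mm behind the rack's origin. The hinge line runs along the rack's y axis.
- drainboard: Slatted wooden draining board, fixed, 200 mm (x) by 256 mm (y), 18 mm high, slats 20 mm wide with 9.5 mm gaps. Origin under its middle. There is room on it to lay the mould on its side.
- mould_mid (a point): Centre of the white plaster mould, a loose block 56 mm (its x) by 70 mm (its y) by 100 mm (its z), 0.3 to 0.5 kg, with a seam round it. Its z axis runs from the mouth end (round 36 mm pour hole) to the plain foot end: z up means mouth down, as it starts, standing on the draining board; z must end pointing down. Grip it across the 56 mm.
- tub: Bystander: white round open tub, 112 mm across, 105 mm high. Origin under its middle.
- figure: Bystander: standing terracotta figure, 60 mm across the base, 157 mm high. Origin under its middle.
- mallet: Bystander: round-headed wooden mallet lying on the bench, 220 mm long, head 60 mm thick at its +x end. Origin on the bench.
Things that resemble listed ones, but are neither listed nor needed, are in the scene too. What is meant by the part that bears mould_mid is not purple or red, and is the larger of those in its own colour.

How it is judged (in metres and radians):
On the way:
1. the sprung shelf is down on its stops (value of joint shelf above 1.7 rad), for 0.2 s.
At the end, for the whole second after the job is handed in: Shelf down on its stops (joint over 1.70 rad); mould standing on it mouth up (within 0.1 rad), released and at rest, its centre within 35 mm front to rear and 55 mm sideways of the shelf's middle; tub, figure and mallet within 20 mm of where they were, tub and figure upright (value of joint shelf above 1.7 rad and angle between mould_mid's own z axis and vertical above 3.04 rad and x of mould_mid in the frame of rack between -0.035 and 0.035 m and y of mould_mid in the frame of rack between -0.055 and 0.055 m and z of mould_mid in the frame of rack between 0.165 and 0.185 m and linear speed of mould below 0.02 m/s and distance of each of tub, figure, mallet from where it was at the start of the episode below 0.02 m and angle between each of figure, tub's own z axis and vertical below 0.1 rad); the robot touches nothing.
It fails at once if the mould is banged against rack, draining board or bench (contact force between mould and rack above 100 N or contact force between mould and drainboard above 100 N or contact force between mould and table above 100 N).
It fails at once if the mould is dropped: it falls freely by more than about 13 mm (contact force between mould and the fingers below 0.1 N and linear speed of mould above 0.5 m/s).
It also fails if it takes over 72 s, if anything falls off the work surface, if the arm or the gripper's body presses on something with over 40 N, if the wrist force passes 120 N, or if a joint passes its speed limit or range.

## Robot

A 6-joint arm with a two-finger parallel gripper is mounted at the origin on the work surface. World frame = base frame: x ahead of the robot, y to its left, z up, the work surface at z = 0. Lengths are in mm, angles in degrees, forces in N, time in s.
With the tool pointing down it reaches from about 300 to 850 mm from the base axis. Payload 4.2 kg.
Tool frame: the origin (TCP) lies between the finger pads; the fingertips stand 19 mm ahead of it and the grasp point (between the pads) is the TCP; z points along the fingers, x is the direction in which the jaws open and shut, and the axes are right-handed (so a half turn about z gives the same grasp; the last joint's range is limited). The gripper opens to 91 mm and grips with 3 to 60 N. Pads are 32 mm wide; open, the fingers measure 118 mm over their backs; the gripper's body (76 mm by 178 mm) begins 60 mm behind the grasp point.
Start: joints at [63.656, 18.312, 89.639, -0, 72.044, -1.146], TCP at [244.815, 520.295, 232.976] pointing down, gripper open.
Joint ranges: [-177.97, 177.97], [-48.28, 115.42], [12.27, 149.76], [-77.06, 257.06], [2.81, 150.46], [-146.56, 146.56]. Speed limits (degrees/s): [147.25, 147.25, 180, 180, 180, 180].

## Interface

Orientations are given as [roll, pitch, yaw] about the fixed x, y, z axes, in that order (R = Rz(yaw) Ry(pitch) Rx(roll)).
In Python, from workcell import sensors, grab_frame, env gives the robot as it stands.
- The arm moves only by the tool servo_tool, never from a script. Its argument "motion" is one flat list of numbers, 7 for each row, row after row: the shift along the world's x, y, z in mm, then the turn, a rotation vector about the world's x, y, z in rad, then the opening in per cent of the stroke, from 0 (shut) to 100 (fully open). In form: [x, y, z, rx, ry, rz, grip, x, y, z, rx, ry, rz, grip, ...]. A call has 1 to 10 rows; each row shifts and turns the commanded pose from where the row before left it; what a row does not reach is not made up. A row lasts 1/12 s, in which the tool goes at most 41.7 mm and 7.16 degrees, less where a joint would pass 70% of its speed; a pose out of reach is approached as far as the arm can. A call with a gripper value outside its range is refused whole. The fingers move at their own pace and stop on an object; "newtons" is the grip in N (left out, the last holds). Time passes only in rows, so rows that do not move let the fingers close. It gives the time, the measured TCP pose, the force and the opening at its end, in the units of the state.
- sensors.state(): the state, without advancing time (a new reading comes with each control period).
- grab_frame(name): name is "scene" or "top" or "wrist"; returns a dict with "image" (400x640x3 uint8, red, green, blue), "depth" (400x640 float32, mm along the optical axis (not along the pixel's ray), 0 where there is no reading), "fx", "fy", "cx", "cy" (pixels), "dist_coeffs" ([k1, k2, p1, p2, k3] as OpenCV has them; the pictures are not rectified), "extrinsics" (4x4, takes a point from camera to world coordinates); the wrist camera has in their place "T_tool_cam" (4x4, takes a point from camera to tool coordinates, whose origin is the TCP and whose axes are the tool frame's). Camera axes: x right, y up, looking along -z (the intrinsics and any distortion apply to the point x, -y, -z); pixel columns grow to the right and rows downward; lengths in mm; the calibration is good to about 2 mm. A picture is of the moment at which its call begins: read the wrist's pose just before it.
- env.job_done(): hands the job in, once; it reports no verdict.
The state is a dict: "time_s": time; "qpos": joint angles; "qvel": joint speeds; "effort": joint torques, N m; "ee_pos": TCP position; "ee_rot": TCP orientation; "force": force on the tool from outside, world axes, zero at the start; "torque": the same for the moment, N m; "gripper_width": finger opening in mm.
Only numpy, scipy, OpenCV 4.12 (cv2) and the standard library are available. Lean on these libraries where they do the work, as an engineer would, in place of code of your own. Each camera call takes 0.05 s, during which the arm holds its last target.

## Working session

There is one attempt and no reset: what is moved stays moved. The work goes in short steps, Python scripts to look and compute and a tool call to move; the robot and the scene stay as the last step left them, time stands still between calls to the robot, and variables do not carry over. Pictures are saved under pics/ and viewed, and the job is handed in when it is done.

Besides the shell and the picture viewer there is one more tool, called after "Call:" as name(argument=value, ...) on one line, values as JSON. servo_tool: Moves the arm, as the interface text tells. Its arguments: {"type":"object","properties":{"motion":{"type":"array"},"newtons":{"type":"number"}},"required":["motion"]}

```bash
ls; mkdir -p pics
cat > h.py <<'E'
import numpy as np, cv2, pickle
from workcell import sensors, grab_frame, env
from scipy.spatial.transform import Rotation as R
def save(n,f): cv2.imwrite('pics/'+n+'.png',f['image'][:,:,::-1]); pickle.dump(f,open(n+'.pkl','wb'))
def load(n): return pickle.load(open(n+'.pkl','rb'))
def K(f): return np.array([[f['fx'],0,f['cx']],[0,f['fy'],f['cy']],[0,0,1.]])
def rays(f,uv):
    p=cv2.undistortPoints(np.array(uv,float).reshape(-1,1,2),K(f),np.array(f['dist_coeffs'],float)).reshape(-1,2)
    d=np.c_[p[:,0],-p[:,1],-np.ones(len(p))]
    E=np.array(f['extrinsics']); return E[:3,3], d@E[:3,:3].T
def onz(f,uv,z):
    o,d=rays(f,uv); return o+d*((z-o[2])/d[:,2])[:,None]
def cloud(f):
    v,u=np.mgrid[0:400,0:640]; o,d=rays(f,np.c_[u.ravel(),v.ravel()])
    P=o+d*f['depth'].reshape(-1,1); return P.reshape(400,640,3)
E
python3 - <<'E'
from h import *
s=sensors.state(); print(s)
for n in ['scene','top']:
    f=grab_frame(n); save(n,f); print(n,np.round(f['extrinsics'],2).tolist(),f['fx'],f['dist_coeffs'])
E
```

```text
pics
{'time_s': 0.0, 'qpos': array([ 6.36557093e+01,  1.83518910e+01,  8.97070142e+01, -1.46634983e-03,
        7.20441779e+01, -1.14558966e+00]), 'qvel': array([-0.00379913,  0.00658245,  0.04638463,  0.07264124, -0.09844247,
        0.05827593]), 'effort': array([ 1.63553359e-04, -4.12463272e+01, -2.31973761e+01,  7.27636297e-02,
        4.56242077e-02, -1.26589575e-04]), 'ee_pos': array([244.60191576, 519.85000225, 232.11363335]), 'ee_rot': array([-1.79999333e+02,  1.03090318e-01,  6.48017529e+01]), 'force': array([-0.01816656, -0.46557706,  0.90333969]), 'torque': array([ 0.05295844, -0.01060057, -0.03149055]), 'gripper_width': 91.26366992792056}
scene [[-0.65, -0.44, 0.62, 1158.98], [0.76, -0.39, 0.52, 641.79], [0.02, 0.81, 0.59, 762.86], [0.0, 0.0, 0.0, 1.0]] 433.7595592177048 [-0.07670544  0.          0.          0.          0.        ]
top [[0.03, 1.0, -0.04, 498.61], [-1.0, 0.03, -0.0, 135.43], [0.0, 0.04, 1.0, 1209.51], [0.0, 0.0, 0.0, 1.0]] 404.58981460036176 [0.00628876 0.         0.         0.         0.        ]
```

View pics/scene.png

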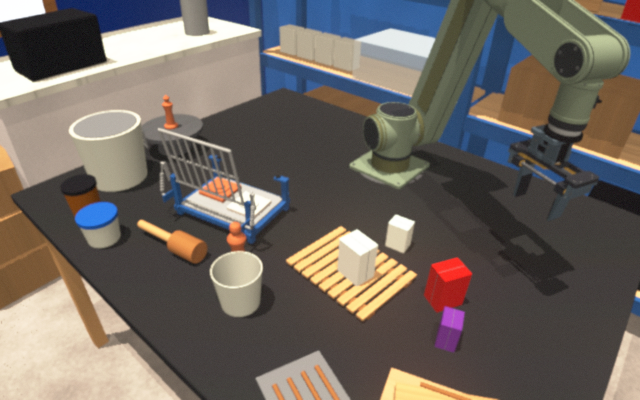

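View pics/top.png

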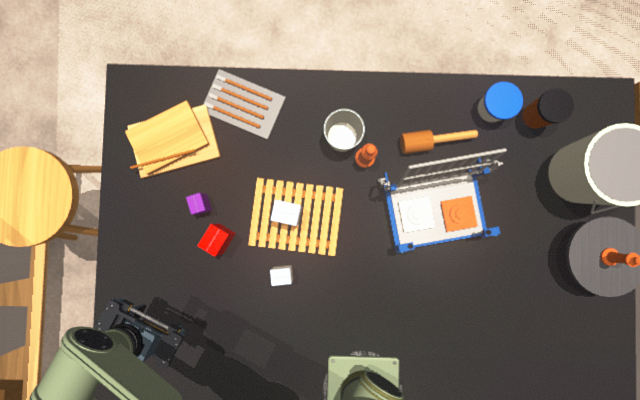

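The top view shows two white blocks: one on the slats at (285,213) and a smaller one at (281,276) on the bench. Red is at (214,240) and purple at (197,204). The white one on the board fits the description, since it is larger and draining. The rack is at (437,212), with its stowed shelf along (445,165), the far side from the robot. I'll measure and take crops next.

Run:
```python
from h import *
f=load('top'); P=cloud(f); im=f['image']; hsv=cv2.cvtColor(im,cv2.COLOR_RGB2HSV)
def reg(n,m,x0,y0,x1,y1):
    M=np.zeros(m.shape,bool); M[y0:y1,x0:x1]=m[y0:y1,x0:x1]; M&=f['depth']>0
    p=P[M]; print(n,len(p),'min',p.min(0).round(),'max',p.max(0).round(),'med',np.median(p,0).round()); return p
z=P[...,2]
for n,b in dict(mould=(262,190,312,240),small=(262,255,300,295)).items():
    p=reg(n,(hsv[...,1]<50)&(hsv[...,2]>120)&(z>20),*b)
    t=p[p[:,2]>np.percentile(p[:,2],90)-6]
    r=cv2.minAreaRect(t[:,:2].astype(np.float32)); print('  top',np.median(t[:,2]),r)
p=reg('board',(z>8)&(z<30)&(hsv[...,1]>60),235,170,355,265)
print(cv2.minAreaRect(p[:,:2].astype(np.float32)))
bl=(hsv[...,0]>100)&(hsv[...,0]<125)&(hsv[...,1]>120)
p=reg('rackblue',bl,375,150,505,260); 
print(cv2.minAreaRect(p[:,:2].astype(np.float32)))
p=reg('shelf',(z>150),375,140,515,215)
print(cv2.minAreaRect(p[:,:2].astype(np.float32)))
t=p[p[:,2]>275];print('bar',len(t),t.min(0),t.max(0),np.polyfit(t[:,1],t[:,0],1))
p=reg('tub',(z>20),318,100,368,155);reg('fig',(z>20)&(hsv[...,0]<20)&(hsv[...,1]>120),354,140,382,170);reg('mallet',(z>10),398,122,482,157)
a=cv2.resize(im[130:270,370:520],None,fx=4,fy=4,interpolation=cv2.INTER_CUBIC)
b=cv2.resize(im[170:300,190:320],None,fx=4,fy=4,interpolation=cv2.INTER_CUBIC)
cv2.imwrite('pics/c1.png',a[:,:,::-1]);cv2.imwrite('pics/c2.png',b[:,:,::-1])
s=load('scene')['image']; cv2.imwrite('pics/c3.png',cv2.resize(s[100:320,130:430],None,fx=2.6,fy=2.6,interpolation=cv2.INTER_CUBIC)[:,:,::-1])
```

```text
mould 573 min [482. 193.  20.] max [552. 271. 124.] med [514. 231. 118.]
  top 117.84768681146261 ((514.3165893554688, 232.00543212890625), (69.96239471435547, 55.97638702392578), 79.81907653808594)
small 357 min [313. 214.  27.] max [361. 272.  82.] med [338. 242.  76.]
  top 76.90543397746796 ((336.2684631347656, 243.16419982910156), (43.443809509277344, 53.772037506103516), 7.374524116516113)
board 4056 min [396.  74.   8.] max [616. 346.  25.] med [498. 200.  18.]
((504.98370361328125, 210.22933959960938), (256.09326171875, 199.72998046875), 84.74514770507812)
rackblue 819 min [ 416. -384.   -3.] max [683. -40. 270.] med [ 489. -203.   40.]
((557.1824340820312, -216.0489501953125), (229.096923828125, 321.5521240234375), 10.503711700439453)
shelf 1043 min [ 587. -328.  150.] max [673. -25. 295.] med [ 639. -175.  241.]
((634.0988159179688, -174.4075469970703), (35.12473678588867, 308.87322998046875), 12.083113670349121)
bar 378 [ 619.05239553 -282.81075685  275.03797539] [672.58188835 -59.80659566 295.15509218] [-2.09106939e-01  6.10745451e+02]
tub 745 min [678.  15.  20.] max [804. 134. 154.] med [775.  68.  80.]
fig 275 min [667. -11.  20.] max [709.  31. 159.] med [681.  15. 119.]
mallet 1041 min [ 653. -314.   13.] max [774. -91. 294.] med [ 740. -160.   48.]
```

View pics/c1.png

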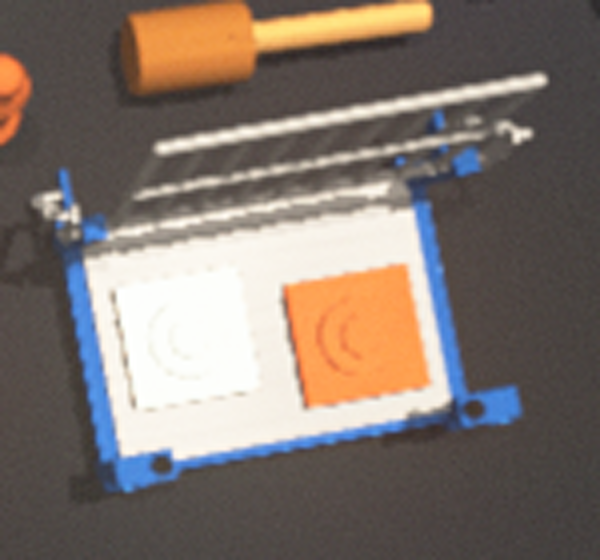

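View pics/c2.png

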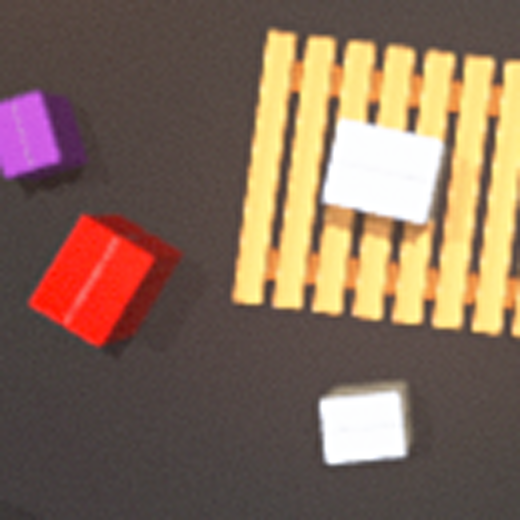

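View pics/c3.png

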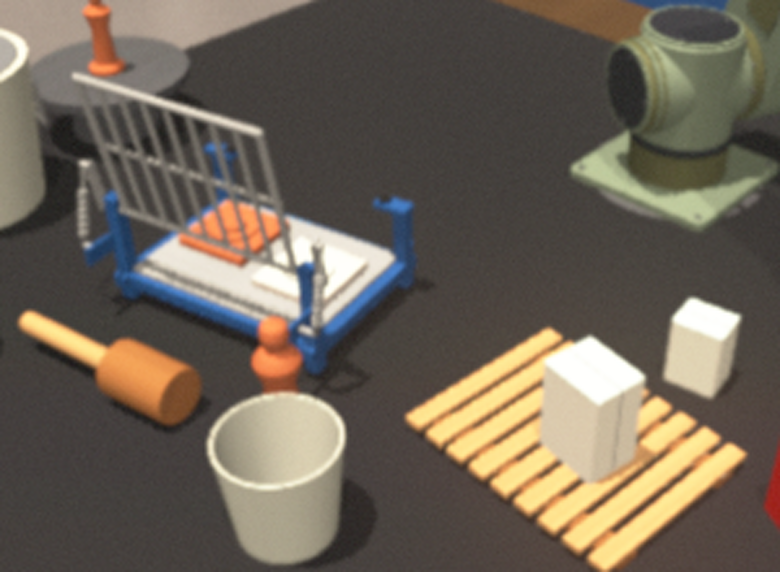

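The crop confirms it: the white block at (285,213) is larger (56×70 footprint, top at 118 mm) than the white one at (281,276) (44×54, top at 77 mm), so it is the mould. The shelf bar's middle is at about (646,-171,287) and the rack's x axis points at about 11.8°. Next I'll go round behind the bar with the fingers closed.

Call:
servo_tool(motion=[22.5,-34,12,0,0,-0.0925,0,22.5,-34,12,0,0,-0.0925,0,22.5,-34,12,0,0,-0.0925,0,22.5,-34,12,0,0,-0.0925,0,22.5,-34,12,0,0,-0.0925,0,22.5,-34,12,0,0,-0.0925,0,22.5,-34,12,0,0,-0.0925,0,22.5,-34,12,0,0,-0.0925,0,22.5,-34,12,0,0,-0.0925,0,22.5,-34,12,0,0,-0.0925,0])

```text
time_s: 0.93
ee_pos: [465.8, 185.0, 351.0]
ee_rot: [-180.0, 0.0, 11.5]
force: [0.3, 0.1, -0.4]
gripper_width: 27.5
```

```bash
cat > log.py <<'E'
from h import *
s=sensors.state(); open('log.txt','a').write(' '.join('%.4f'%x for x in list(s['qpos'])+list(s['ee_pos'])+list(s['ee_rot']))+'\n')
print(round(s['time_s'],2),'q',s['qpos'].round(1),'p',s['ee_pos'].round(1),'r',s['ee_rot'].round(1),'F',s['force'].round(1),'w',round(s['gripper_width'],1))
E
python3 log.py
```

```text
0.93 q [20.3  8.5 86.   0.  85.5  8.8] p [465.8 185.  351. ] r [-180.     0.    11.5] F [ 0.3  0.1 -0.4] w 27.5
```

Call:
servo_tool(motion=[22.5,-34,0,0,0,0,0,22.5,-34,0,0,0,0,0,22.5,-34,0,0,0,0,0,22.5,-34,0,0,0,0,0,22.5,-34,0,0,0,0,0,22.5,-34,0,0,0,0,0,22.5,-34,0,0,0,0,0,22.5,-34,0,0,0,0,0,22.5,-34,0,0,0,0,0,22.5,-34,0,0,0,0,0])

```text
time_s: 1.77
ee_pos: [691.0, -154.9, 350.0]
ee_rot: [-180.0, 0.0, 11.8]
force: [0.9, -0.1, 0.1]
gripper_width: 0.1
```

```bash
python3 log.py
```

```text
1.77 q [-13.6  29.4  55.6   0.   95.  -25.4] p [ 691.  -154.9  350. ] r [-180.     0.    11.8] F [ 0.9 -0.1  0.1] w 0.1
```

Call:
servo_tool(motion=[0,0,-22,0,0,0,0,0,0,-22,0,0,0,0,0,0,-22,0,0,0,0,-11.8,-2.4,0,0,0,0,0,-11.8,-2.4,0,0,0,0,0,-11.8,-2.4,0,0,0,0,0,-11.8,-2.4,0,0,0,0,0,-11.8,-2.4,0,0,0,0,0,-11.8,-2.4,0,0,0,0,0])

```text
time_s: 2.52
ee_pos: [622.0, -167.0, 285.7]
ee_rot: [179.9, -0.5, 11.8]
force: [6.3, 1.0, 2.0]
gripper_width: 0.3
```

```bash
python3 log.py; python3 -c "
from h import *
save('s1',grab_frame('scene'))"
```

```text
2.52 q [-16.1  23.1  74.8   0.2  81.6 -28. ] p [ 622.  -167.   285.7] r [179.9  -0.5  11.8] F [6.3 1.  2. ] w 0.3
```

View pics/s1.png

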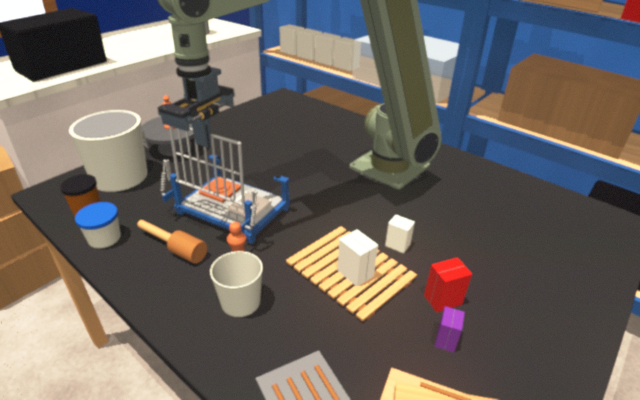

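The force is 6.3 N in the pushing direction, and the picture shows the fingers behind the bar at (200,130). I'll keep pushing along the arc.

Call:
servo_tool(motion=[-11.8,-2.4,0,0,0,0,0,-11.8,-2.4,0,0,0,0,0,-11.8,-2.4,-1,0,0,0,0,-11.8,-2.4,-2,0,0,0,0,-11.8,-2.4,-3,0,0,0,0,-11.8,-2.4,-4,0,0,0,0,-11.8,-2.4,-5,0,0,0,0,0,0,0,0,0,0,0])

```text
time_s: 3.23
ee_pos: [534.8, -184.2, 268.5]
ee_rot: [-179.9, 0.2, 11.8]
force: [-0.2, -0.6, 0.2]
gripper_width: 0.3
```

```bash
python3 log.py; python3 -c "
from h import *
save('s2',grab_frame('scene'))"
```

```text
3.23 q [-20.2  16.4  87.2  -0.   76.6 -31.9] p [ 534.8 -184.2  268.5] r [-179.9    0.2   11.8] F [-0.2 -0.6  0.2] w 0.3
```

View pics/s2.png

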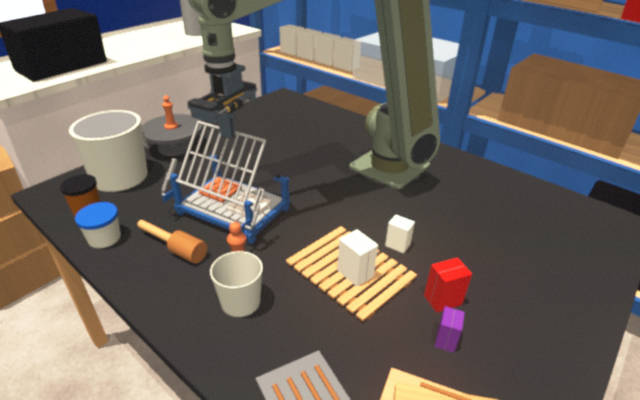

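Call:
servo_tool(motion=[0,0,20,0,0,0,0,0,0,30,0,0,0,0,0,20,30,0,0,0,0,-10,40,10,0,0,0,50,-10,40,0,0,0,0,100,-10,40,0,0,0,0,100,-10,40,0,0,0,0,100,-10,40,0,0,0,0,100,-10,40,0,0,0,0,100,-10,20,0,0,0,0,100])

```text
time_s: 4.12
ee_pos: [466.8, 99.0, 359.6]
ee_rot: [-179.9, -0.0, 12.0]
force: [0.6, -0.4, 0.1]
gripper_width: 44.3
```

```bash
python3 log.py; python3 -c "
from h import *
save('s3',grab_frame('scene'));save('t3',grab_frame('top'))"
```

```text
4.12 q [10.5  6.1 87.7  0.1 86.2 -1.5] p [466.8  99.  359.6] r [-179.9   -0.    12. ] F [ 0.6 -0.4  0.1] w 44.3
```

View pics/s3.png

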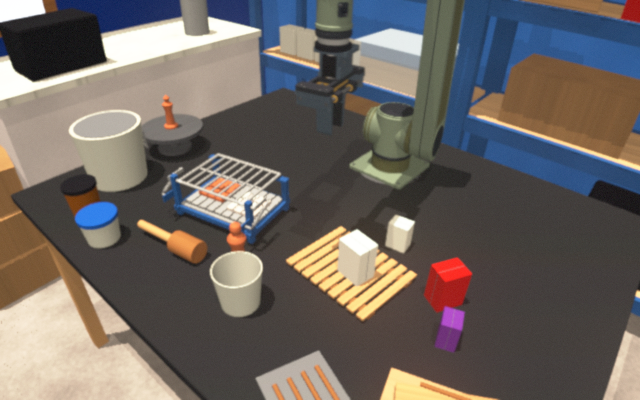

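View pics/t3.png

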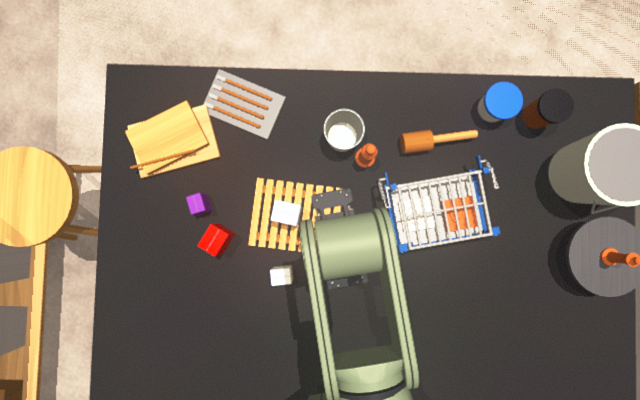

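The shelf is down and level: its rods run across (440,212) in the top view. I'll measure the shelf and fit the arm's geometry.

Run:
```python
from h import *
f=load('t3'); P=cloud(f); im=f['image']; hsv=cv2.cvtColor(im,cv2.COLOR_RGB2HSV)
M=np.zeros((400,640),bool); M[165:255,380:500]=1
M&=(hsv[...,1]<70)&(abs(P[...,2]-121)<8)
p=P[M]; r=cv2.minAreaRect(p[:,:2].astype(np.float32)); print(len(p),r,np.median(p[:,2]))
B=cv2.boxPoints(r); print(B.round())
a=cv2.resize(im[150:270,370:510],None,fx=5,fy=5,interpolation=cv2.INTER_CUBIC); cv2.imwrite('pics/c4.png',a[:,:,::-1])
# front bar & hinge bar pixels by eye -> later
from scipy.optimize import least_squares
L=np.loadtxt('log.txt'); L=np.vstack([[63.6557,18.352,89.707,0,72.044,-1.1456,244.60,519.85,232.11,-180,0.1,64.8],L])
def fk(x,q):
    a1,d1,l2,a3,d4,d6,ly=x; q=np.radians(q)
    A=lambda ax,t: R.from_rotvec(np.array(ax)*t).as_matrix()
    T=A([0,0,1],q[0]); p=T@[a1,ly,d1]
    T=T@A([0,1,0],q[1]); p=p+T@[0,0,l2]
    T=T@A([0,1,0],q[2]); p=p+T@[a3,0,d4]
    T=T@A([0,0,1],q[3])@A([0,1,0],q[4]); p=p+T@[0,0,d6]
    return p,T@A([0,0,1],q[5])
res=least_squares(lambda x:np.concatenate([fk(x,l[:6])[0]-l[6:9] for l in L]+[1e-3*(x-[0,300,400,0,400,200,0])]),[0,300,400,0,400,200,0])
print(res.x.round(1)); print((res.fun[:-7].reshape(-1,3)).round(1))
for l in L: print(fk(res.x,l[:6])[1].round(2)[:,0], R.from_euler('xyz',l[9:12],degrees=True).as_matrix().round(2)[:,0])
```

```text
2086 ((535.093017578125, -196.024169921875), (179.58013916015625, 310.42327880859375), 12.3056001663208) 122.8822197160747
[[ 414.  -64.]
 [ 480. -367.]
 [ 656. -329.]
 [ 590.  -25.]]
[ -0.  140.9 591.8  25.2 417.  317.3  11.5]
[[-0.  0.  0.]
 [ 0. -0. -0.]
 [-0. -0.  0.]
 [ 0. -0. -0.]
 [-0. -0. -0.]
 [ 0. -0. -0.]]
[-0.43 -0.9   0.  ] [ 0.43  0.9  -0.  ]
[-0.98 -0.2   0.  ] [ 0.98  0.2  -0.  ]
[-0.98 -0.2   0.  ] [ 0.98  0.2  -0.  ]
[-0.98 -0.2  -0.01] [0.98 0.2  0.01]
[-0.98 -0.2   0.  ] [ 0.98  0.2  -0.  ]
[-0.98 -0.21 -0.  ] [0.98 0.21 0.  ]
```

View pics/c4.png

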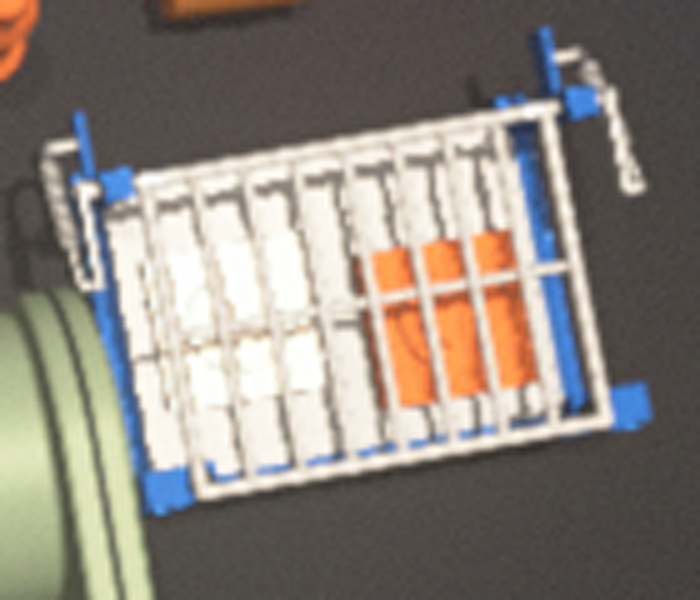

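Call:
servo_tool(motion=[0,0,5,0,0,-0.097,100,0,0,5,0,0,-0.097,100,0,0,5,0,0,-0.097,100,0,0,5,0,0,-0.097,100,0,0,0,0.108,-0.019,0,100,0,0,0,0.108,-0.019,0,100,0,0,0,0.108,-0.019,0,100,0,0,0,0.108,-0.019,0,100,0,0,0,0.108,-0.019,0,100,0,0,0,0.108,-0.019,0,100])

```text
time_s: 5.05
ee_pos: [468.3, 93.6, 380.4]
ee_rot: [-142.1, 0.1, -10.4]
force: [0.8, 0.3, 0.3]
gripper_width: 91.2
```

```bash
python3 log.py
cat > kin.py <<'E'
from h import *
from scipy.optimize import least_squares
A=lambda ax,t: R.from_rotvec(np.array(ax)*t).as_matrix()
S4=1
def fk(x,q,s4=1,s6=1,pts=False):
    a1,d1,l2,a3,d4,d6,ly=x; q=np.radians(q)
    T=A([0,0,1],q[0]); p=T@[a1,ly,d1]; sh=p
    T=T@A([0,1,0],q[1]); p=p+T@[0,0,l2]; el=p
    T=T@A([0,1,0],q[2]); p=p+T@[a3,0,d4]; wr=p
    T=T@A([0,0,1],s4*q[3])@A([0,1,0],q[4]); p=p+T@[0,0,d6]
    T=T@A([0,0,1],s6*q[5]+np.pi)
    return (p,T,sh,el,wr) if pts else (p,T)
E
cat > fit.py <<'E'
from kin import *
L=np.loadtxt('log.txt'); L=np.vstack([[63.6557,18.352,89.707,0,72.044,-1.1456,244.60,519.85,232.11,-180,0.1,64.8],L])
best=None
for s4 in(1,-1):
  for s6 in(1,-1):
    def fun(x):
        o=[]
        for l in L:
            p,T=fk(x,l[:6],s4,s6); o+=[p-l[6:9],100*(T-R.from_euler('xyz',l[9:12],degrees=True).as_matrix()).ravel()]
        return np.concatenate(o+[1e-3*(x-[0,300,400,0,400,200,0])])
    r=least_squares(fun,[0,300,400,0,400,200,0]); print(s4,s6,r.cost.round(3),r.x.round(1))
    if best is None or r.cost<best[0]: best=(r.cost,r.x,s4,s6)
pickle.dump(best,open('kin.pkl','wb'))
E
python3 fit.py
```

```text
5.05 q [-14.2   3.7  96.7  38.1  84.1  -9.4] p [468.3  93.6 380.4] r [-1.421e+02  1.000e-01 -1.040e+01] F [0.8 0.3 0.3] w 91.2
1 1 0.039 [ -0.  140.3 591.8  25.2 417.  316.7  11.5]
1 -1 29356.152 [ -0.  140.3 591.8  25.2 417.  316.7  11.5]
-1 1 21903.149 [  29.2 -474.4  649.6   22.6  368.5 -251.1   17.3]
-1 -1 50199.303 [  29.2 -474.4  649.6   22.6  368.5 -251.1   17.3]
```

The fit is excellent and gives wrist-to-TCP as 317 mm. I'll plan a horizontal grasp along the mould's y axis, then a 180° flip about the tool direction, then a placing move from the rack's front, and check the joint ranges.

```bash
cat > plan.py <<'E'
from kin import *
x0=pickle.load(open('kin.pkl','rb'))[1]
lo=np.array([-177.97,-48.28,12.27,-77.06,2.81,-146.56]);hi=np.array([177.97,115.42,149.76,257.06,150.46,146.56])
def ik(p,T,seeds):
    best=None
    for s in seeds:
        r=least_squares(lambda q:np.r_[(fk(x0,q)[0]-p)/10,10*(fk(x0,q)[1]-T).ravel()],np.clip(s,lo+1,hi-1),bounds=(lo,hi))
        if best is None or r.cost<best[0]-1e-6: best=(r.cost,r.x)
    return best
def rot(az,el,sgn):
    # tool z at az, elevation el; tool x horizontal: sgn=+1 -> x = to the right of d 
    a,e=np.radians([az,el]); z=np.array([np.cos(a)*np.cos(e),np.sin(a)*np.cos(e),np.sin(e)])
    x=sgn*np.array([np.sin(a),-np.cos(a),0]); return np.c_[x,np.cross(z,x),z]
E
python3 - <<'E'
from plan import *
f=load('t3'); c=onz(f,[(411,248.6),(491,233.6),(397.4,187),(481,171.6)],121); print(c.round(1), 'sides',np.linalg.norm(c[0]-c[1]),np.linalg.norm(c[0]-c[2]),np.degrees(np.arctan2(*(c[0]-c[1])[[1,0]])))
seeds=[[-10,20,110,j4,80,j6] for j4 in(50,100,150) for j6 in(-90,0,90)]
for a in(0,5):
  for sg in(1,-1):
    b=ik(np.array([514,232,60.]),rot(79.8,-a,sg),seeds); print('pick',a,sg,b[0].round(4),b[1].round(1))
for az in(-20,0,12,25,45,80):
  for sg in(1,-1):
    b=ik(np.array([534,-195,181.]),rot(az,5,sg),seeds); print('place',az,sg,b[0].round(4),b[1].round(1))
E
```

```text
[[ 428.3 -109.4  121. ]
 [ 474.9 -322.9  121. ]
 [ 592.6  -69.4  121. ]
 [ 641.1 -293.9  121. ]] sides 218.52581975669062 169.13576991715814 102.32503856641821
pick 0 1 0.0 [-11.3  55.3 124.2  88.9  90.  -89.5]
pick 0 -1 0.0 [-11.3  55.3 124.2  88.9  90.   90.5]
pick 5 1 0.0 [-11.1  51.9 124.8  88.8  85.1 -86.7]
pick 5 -1 0.0 [-11.1  51.9 124.8  88.8  85.1  93.3]
place -20 1 5.6284 [-23.1  56.5 149.8 175.3 129.6 -92.2]
place -20 -1 5.6284 [-23.1  56.5 149.8 175.3 129.6  87.8]
place 0 1 0.0 [ -44.    46.4  149.1  134.   106.  -101.1]
place 0 -1 0.0 [-44.   46.4 149.1 134.  106.   78.9]
place 12 1 0.0 [-51.   44.  141.7 116.4  97.6 -95.2]
place 12 -1 0.0 [-51.   44.  141.7 116.4  97.6  84.8]
place 25 1 0.0 [-54.5  43.3 132.5 100.8  94.2 -85.8]
place 25 -1 0.0 [-54.5  43.3 132.5 100.8  94.2  94.2]
place 45 1 0.0 [-54.6  45.  117.3  82.3  97.7 -72.5]
place 45 -1 0.0 [-54.6  45.  117.3  82.3  97.7 107.5]
place 80 1 0.0 [-47.5  52.2  91.1  61.2 115.6 -58.3]
place 80 -1 0.0 [-47.5  52.2  91.1  61.2 115.6 121.7]
```

The horizontal pick as the mould now stands would put the wrist at about (459,-78), inside the rack. So I'll first grip the mould from above, lift it slightly, yaw it about -28° on the board and set it down. The horizontal approach can then come at azimuth about 52°, clear of the rack.

Call:
servo_tool(motion=[7.7,23,-25,-0.108,0.019,0,100,7.7,23,-25,-0.108,0.019,0,100,7.7,23,-25,-0.108,0.019,0,100,7.7,23,-25,-0.108,0.019,0,100,7.7,23,-25,-0.108,0.019,0,100,7.7,23,-25,-0.108,0.019,0,100,0,0,0,0,0,0,100])

```text
time_s: 5.63
ee_pos: [513.5, 239.2, 222.6]
ee_rot: [179.7, 0.4, -10.0]
force: [-0.6, 0.3, 0.5]
gripper_width: 90.9
```

```bash
python3 log.py;python3 - <<'E'
from h import *
s=sensors.state();f=grab_frame('wrist'); save('w1',f)
T=np.eye(4); T[:3,:3]=R.from_euler('xyz',s['ee_rot'],degrees=True).as_matrix(); T[:3,3]=s['ee_pos']
f['extrinsics']=T@np.array(f['T_tool_cam']); pickle.dump(f,open('w1.pkl','wb'))
P=cloud(f); z=P[...,2]; hsv=cv2.cvtColor(f['image'],cv2.COLOR_RGB2HSV)
M=(abs(z-118)<5)&(hsv[...,1]<60)&(np.hypot(P[...,0]-514,P[...,1]-232)<70)
r=cv2.minAreaRect(P[M][:,:2].astype(np.float32)); print(M.sum(),r,np.median(z[M]))
E
```

```text
5.63 q [23.8 18.2 91.3 -0.  71.  33.9] p [513.5 239.2 222.6] r [179.7   0.4 -10. ] F [-0.6  0.3  0.5] w 90.9
6426 ((514.0098266601562, 233.09881591796875), (67.93550872802734, 56.05644226074219), 79.51213836669922) 117.00493552574906
```

View pics/w1.png

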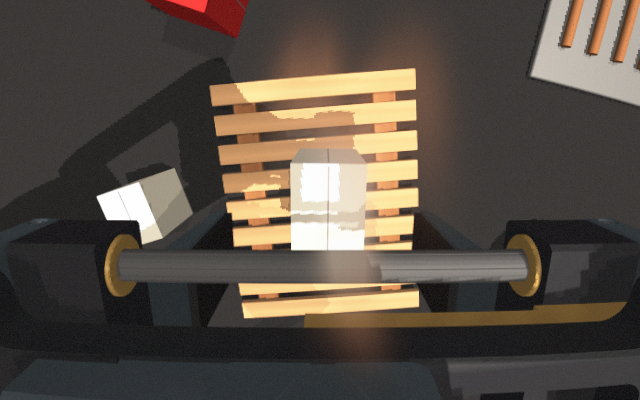

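The wrist view confirms the mould between the open fingers at (328,200). Centre is about (514,232.5). Descending and gripping.

Call:
servo_tool(motion=[0,-3,-30,0,0,0,100,0,-3.5,-30,0,0,0,100,0,0,-30,0,0,0,100,0,0,-20,0,0,0,100,0,0,-12,0,0,0,100,0,0,0,0,0,0,100,0,0,0,0,0,0,100], newtons=30)

```text
time_s: 6.27
ee_pos: [514.2, 225.1, 108.1]
ee_rot: [-180.0, -0.0, -10.5]
force: [-0.2, 0.0, -0.3]
gripper_width: 91.2
```

Call:
servo_tool(motion=[0,0,0,0,0,0,50,0,0,0,0,0,0,50,0,0,0,0,0,0,50,0,0,0,0,0,0,50,0,0,0,0,0,0,50,0,0,0,0,0,0,50,0,0,0,0,0,0,50,0,0,0,0,0,0,50], newtons=30)

```text
time_s: 6.93
ee_pos: [513.8, 226.7, 107.9]
ee_rot: [-180.0, -0.1, -10.4]
force: [1.0, -0.4, 2.8]
gripper_width: 55.9
```

```bash
python3 log.py
```

```text
6.93 q [ 22.6  23.3 101.7  -0.   55.   33.1] p [513.8 226.7 107.9] r [-1.80e+02 -1.00e-01 -1.04e+01] F [ 1.  -0.4  2.8] w 55.9
```

Call:
servo_tool(motion=[0,0,6,0,0,0,45,0,0,9,0,0,0,45,0,0,0,0,0,-0.098,45,0,0,0,0,0,-0.098,45,0,0,0,0,0,-0.098,45,0,0,0,0,0,-0.098,45,0,0,0,0,0,-0.097,45,0,0,0,0,0,0,45], newtons=35)

```text
time_s: 7.6
ee_pos: [513.0, 226.5, 122.5]
ee_rot: [180.0, 0.0, -38.5]
force: [-0.1, 0.3, -5.3]
gripper_width: 56.1
```

Call:
servo_tool(motion=[0,0,-4,0,0,0,45,0,0,-4,0,0,0,45,0,0,-3,0,0,0,45,0,0,-2,0,0,0,45,0,0,-1,0,0,0,45,0,0,-1,0,0,0,45,0,0,-0.5,0,0,0,45,0,0,0,0,0,0,45])

```text
time_s: 8.27
ee_pos: [512.9, 226.4, 107.9]
ee_rot: [180.0, 0.0, -38.4]
force: [-2.9, -1.6, 6.0]
gripper_width: 55.8
```

```bash
python3 log.py
```

```text
8.27 q [ 22.6  23.2 101.7  -0.   55.1  61.1] p [512.9 226.4 107.9] r [180.    0.  -38.4] F [-2.9 -1.6  6. ] w 55.8
```

Call:
servo_tool(motion=[0,0,0,0,0,0,80,0,0,0,0,0,0,90,0,0,0,0,0,0,100,0,0,0,0,0,0,100,0,0,20,0,0,0,100,0,0,40,0,0,0,100,0,0,40,0,0,0,100,0,0,40,0,0,0,100,-20,-20,20,0,0,0,100,-28,-28,0,0,0,0,100])

```text
time_s: 9.1
ee_pos: [469.4, 180.5, 272.1]
ee_rot: [-179.4, -0.4, -38.3]
force: [1.0, -0.1, -0.4]
gripper_width: 91.1
```

Call:
servo_tool(motion=[-28,-28,0,0,0,0,100,-28,-28,0,0,0,0,100,-26,-30,0,0,0,0,100,0,-40,0,0,0,0,100,0,-40,0,0,0,0,100,0,-20,0,0,0,0,100])

```text
time_s: 9.6
ee_pos: [382.7, -10.3, 267.4]
ee_rot: [180.0, -0.1, -38.5]
force: [0.3, 0.4, -0.1]
gripper_width: 91.3
```

```bash
python3 log.py
python3 - <<'E'
from plan import *
f=grab_frame('top'); save('t4',f)
P=cloud(f); z=P[...,2]; hsv=cv2.cvtColor(f['image'],cv2.COLOR_RGB2HSV)
M=(abs(z-118)<5)&(hsv[...,1]<60)&(np.hypot(P[...,0]-514,P[...,1]-232)<60)
r=cv2.minAreaRect(P[M][:,:2].astype(np.float32)); print(M.sum(),r,np.median(z[M]))
x=P[M][:,:2]; print(x.mean(0))
E
```

```text
9.6 q [-3.200e+00 -8.000e-01  1.081e+02 -1.000e-01  7.260e+01  3.540e+01] p [382.7 -10.3 267.4] r [ 1.80e+02 -1.00e-01 -3.85e+01] F [ 0.3  0.4 -0.1] w 91.3
534 ((515.4949340820312, 230.40658569335938), (70.02017211914062, 56.02457809448242), 51.6859016418457) 117.6801016674898
[515.35966452 230.30261356]
```

View pics/t4.png

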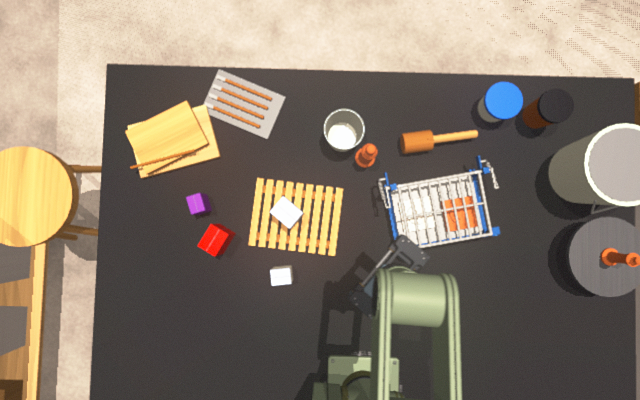

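Run:
```python
from plan import *
seeds=[[-10,20,110,j4,80,j6] for j4 in(50,100,150) for j6 in(-90,0,90)]
for a in(0,5,8):
  for z in(60,180,260):
   for sg in (1,-1):
    b=ik(np.array([515.4,230.4,z]),rot(51.7,-a,sg),seeds); q=b[1]; print('pick',a,z,sg,b[0].round(4),q.round(1),'wrist',fk(x0,q,pts=True)[4].round())
s=sensors.state(); T=R.from_euler('xyz',s['ee_rot'],degrees=True)
for sg in(1,-1):
  D=R.from_matrix(rot(51.7,-5,sg))*T.inv(); print(sg,D.as_rotvec(),D.magnitude())
```

```text
pick 0 60 1 0.0 [  -5.3   60.9  143.9  120.5  103.2 -111.2] wrist [319. -18.  60.]
pick 0 60 -1 0.0 [ -5.3  60.9 143.9 120.5 103.2  68.8] wrist [319. -18.  60.]
pick 0 180 1 0.0 [ -5.3  40.1 144.9 122.9  92.7 -94.2] wrist [319. -18. 180.]
pick 0 180 -1 0.0 [ -5.3  40.1 144.9 122.9  92.7  85.8] wrist [319. -18. 180.]
pick 0 260 1 0.0 [ -5.3  25.8 142.2 122.4  83.5 -79.9] wrist [319. -18. 260.]
pick 0 260 -1 0.0 [ -5.3  25.8 142.2 122.4  83.5 100.1] wrist [319. -18. 260.]
pick 5 60 1 0.0 [  -5.1   56.4  144.6  122.9   96.5 -107.5] wrist [320. -17.  88.]
pick 5 60 -1 0.0 [ -5.1  56.4 144.6 122.9  96.5  72.5] wrist [320. -17.  88.]
pick 5 180 1 0.0 [ -5.1  35.  144.2 123.1  84.6 -89.3] wrist [320. -17. 208.]
pick 5 180 -1 0.0 [ -5.1  35.  144.2 123.1  84.6  90.7] wrist [320. -17. 208.]
pick 5 260 1 0.0 [ -5.1  21.3 140.6 120.5  75.4 -74.4] wrist [320. -17. 288.]
pick 5 260 -1 0.0 [ -5.1  21.3 140.6 120.5  75.4 105.6] wrist [320. -17. 288.]
pick 8 60 1 0.0 [  -4.8   53.5  144.7  124.2   92.2 -105.2] wrist [321. -16. 104.]
pick 8 60 -1 0.0 [ -4.8  53.5 144.7 124.2  92.2  74.8] wrist [321. -16. 104.]
pick 8 180 1 0.0 [ -4.8  32.1 143.5 122.9  79.6 -86.3] wrist [321. -16. 224.]
pick 8 180 -1 0.0 [ -4.8  32.1 143.5 122.9  79.6  93.7] wrist [321. -16. 224.]
pick 8 260 1 0.0 [ -4.8  18.7 139.5 118.9  70.6 -70.9] wrist [321. -16. 304.]
pick 8 260 -1 0.0 [ -4.8  18.7 139.5 118.9  70.6 109.1] wrist [321. -16. 304.]
1 [ 1.16478533 -0.92179488  0.00731816] 1.485423918433011
-1 [ 1.32130174  1.65654428 -2.31678023] 3.1396572831619562
```

Call:
servo_tool(motion=[6.6,12,0,0.0582,-0.0461,0,100,6.6,12,0,0.0582,-0.0461,0,100,6.6,12,0,0.0582,-0.0461,0,100,6.6,12,0,0.0582,-0.0461,0,100,6.6,12,0,0.0582,-0.0461,0,100,6.6,12,0,0.0582,-0.0461,0,100,6.6,12,0,0.0582,-0.0461,0,100,6.6,12,0,0.0582,-0.0461,0,100,6.6,12,0,0.0582,-0.0461,0,100,6.6,12,0,0.0582,-0.0461,0,100])

```text
time_s: 10.48
ee_pos: [449.9, 112.9, 267.4]
ee_rot: [-137.2, -0.1, -38.5]
force: [-0.5, 0.9, -1.0]
gripper_width: 90.9
```

Call:
servo_tool(motion=[6.6,12,0,0.0582,-0.0461,0,100,6.6,12,0,0.0582,-0.0461,0,100,6.6,12,0,0.0582,-0.0461,0,100,6.6,12,0,0.0582,-0.0461,0,100,6.6,12,0,0.0582,-0.0461,0,100,6.6,12,0,0.0582,-0.0461,0,100,6.6,12,0,0.0582,-0.0461,0,100,6.6,12,0,0.0582,-0.0461,0,100,6.6,12,0,0.0582,-0.0461,0,100,6.6,12,0,0.0582,-0.0461,0,100])

```text
time_s: 11.32
ee_pos: [516.0, 232.7, 267.1]
ee_rot: [-94.8, -0.0, -38.5]
force: [-0.6, 0.6, 0.5]
gripper_width: 91.2
```

Call:
servo_tool(motion=[0,0,0,0,0,0,100,0,0,0,0,0,0,100,0,0,0,0,0,0,100])

```text
time_s: 11.57
ee_pos: [515.4, 232.5, 267.2]
ee_rot: [-95.0, 0.0, -38.4]
force: [-0.6, -0.4, -0.2]
gripper_width: 91.1
```

```bash
python3 log.py
cat > err.py <<'E'
from plan import *
import sys
x,y,z,az,el,sg=map(float,sys.argv[1:7])
s=sensors.state(); T=R.from_euler('xyz',s['ee_rot'],degrees=True)
print('dp',(np.array([x,y,z])-s['ee_pos']).round(1),'dr',(R.from_matrix(rot(az,el,sg))*T.inv()).as_rotvec().round(4))
E
python3 err.py 515.4 230.4 260 51.7 -5 1; python3 -c "
from h import *
save('s5',grab_frame('scene'))"
```

```text
11.57 q [ -4.7  20.1 140.3 120.6  74.5 -73.1] p [515.4 232.5 267.2] r [-95.    0.  -38.4] F [-0.6 -0.4 -0.2] w 91.1
dp [ 0.  -2.1 -7.2] dr [-0.0006 -0.0004  0.0011]
```

View pics/s5.png

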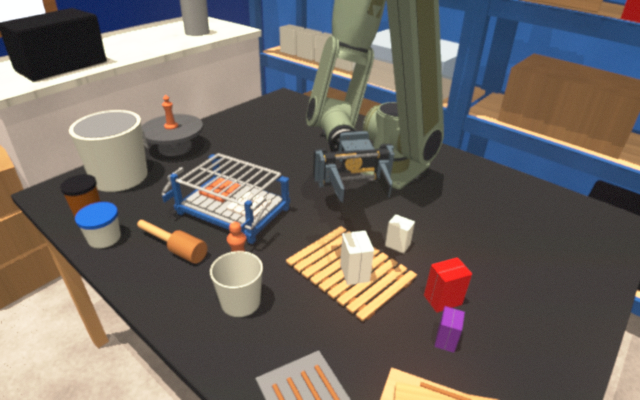

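The gripper is horizontal above the mould, with fingers either side at (360,170). The error is under 2 mm and 0.1°. Descending.

Call:
servo_tool(motion=[0,-1,-25,0,0,0,100,0,-1,-25,0,0,0,100,0,0,-25,0,0,0,100,0,0,-25,0,0,0,100,0,0,-25,0,0,0,100,0,0,-25,0,0,0,100,0,0,-20,0,0,0,100,0,0,0,0,0,0,100])

```text
time_s: 12.28
ee_pos: [516.4, 229.9, 94.0]
ee_rot: [-95.1, 0.2, -38.4]
force: [0.2, -0.9, -0.4]
gripper_width: 91.5
```

```bash
python3 log.py; python3 err.py 515.4 230.4 60 51.7 -5 1; python3 -c "
from h import *
f=grab_frame('scene');save('s6',f)
cv2.imwrite('pics/s6c.png',cv2.resize(f['image'][130:330,230:480],None,fx=3,fy=3,interpolation=cv2.INTER_CUBIC)[:,:,::-1])"
```

```text
12.28 q [  -5.1   50.4  145.   123.5   93.4 -102.7] p [516.4 229.9  94. ] r [-95.1   0.2 -38.4] F [ 0.2 -0.9 -0.4] w 91.5
dp [ -1.    0.5 -34. ] dr [-0.0004 -0.0039  0.0023]
```

View pics/s6c.png

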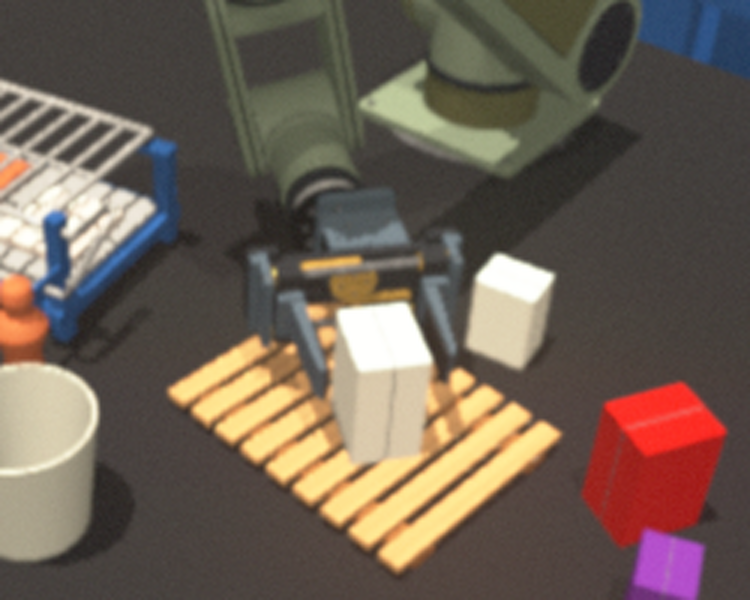

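The fingers straddle the mould cleanly at (320,370) and (440,330) in the crop, and the wrist is clear of the bench. I'll go down the last 32 mm and grip.

Call:
servo_tool(motion=[0,0,-9,0,0,0,100,0,0,-9,0,0,0,100,0,0,-8,0,0,0,100,0,0,-6,0,0,0,100,0,0,0,0,0,0,100])

```text
time_s: 12.75
ee_pos: [515.8, 230.4, 65.3]
ee_rot: [-94.9, -0.0, -38.4]
force: [0.6, 0.5, -0.6]
gripper_width: 91.2
```

```bash
python3 log.py
```

```text
12.75 q [  -5.1   55.6  144.7  123.1   96.3 -106.9] p [515.8 230.4  65.3] r [-94.9  -0.  -38.4] F [ 0.6  0.5 -0.6] w 91.2
```

Call:
servo_tool(motion=[0,0,0,0,0,0,80,0,0,0,0,0,0,70,0,0,0,0,0,0,50,0,0,0,0,0,0,45,0,0,0,0,0,0,45,0,0,0,0,0,0,45,0,0,0,0,0,0,45,0,0,0,0,0,0,45], newtons=45)

```text
time_s: 13.42
ee_pos: [515.6, 230.3, 65.2]
ee_rot: [-94.9, 0.0, -38.4]
force: [0.6, -0.9, 1.1]
gripper_width: 55.8
```

```bash
python3 log.py; python3 err.py 515.4 230.4 62 51.7 -5 1
```

```text
13.42 q [  -5.1   55.6  144.7  123.1   96.4 -107. ] p [515.6 230.3  65.2] r [-94.9   0.  -38.4] F [ 0.6 -0.9  1.1] w 55.8
dp [-0.2  0.1 -3.2] dr [-0.002   0.0008  0.0024]
```

Call:
servo_tool(motion=[0,0,8,0,0,0,45,0,0,20,0,0,0,45,0,0,28,0,0,0,45,0,0,28,0,0,0,45,0,0,28,0,0,0,45,0,0,28,0,0,0,45,0,0,28,0,0,0,45,0,0,28,0,0,0,45,0,0,15,0,0,0,45,0,0,0,0,0,0,45])

```text
time_s: 14.25
ee_pos: [514.2, 230.8, 279.2]
ee_rot: [-94.8, -0.3, -38.3]
force: [-0.2, -0.1, -3.1]
gripper_width: 55.9
```

```bash
python3 log.py;  python3 -c "
from h import *
f=grab_frame('scene');save('s7',f)
cv2.imwrite('pics/s7c.png',cv2.resize(f['image'][80:300,230:480],None,fx=2.7,fy=2.7,interpolation=cv2.INTER_CUBIC)[:,:,::-1])"
```

```text
14.25 q [ -5.1  18.4 139.7 119.8  73.7 -71.3] p [514.2 230.8 279.2] r [-94.8  -0.3 -38.3] F [-0.2 -0.1 -3.1] w 55.9
```

View pics/s7c.png

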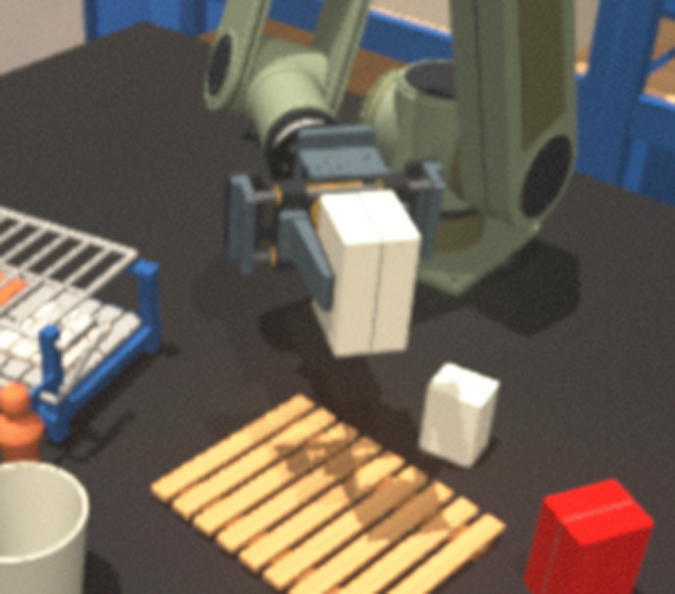

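The mould is held firmly, with no slip. Now the flip, about the horizontal approach axis.

Call:
servo_tool(motion=[0,0,0,0.0649,0.0822,0,45,0,0,0,0.0649,0.0822,0,45,0,0,0,0.0649,0.0822,0,45,0,0,0,0.0649,0.0822,0,45,0,0,0,0.0649,0.0822,0,45,0,0,0,0.0649,0.0822,0,45,0,0,0,0.0649,0.0822,0,45,0,0,0,0.0649,0.0822,0,45,0,0,0,0.0649,0.0822,0,45,0,0,0,0.0649,0.0822,0,45])

```text
time_s: 15.13
ee_pos: [514.7, 230.6, 272.6]
ee_rot: [-95.8, 60.6, -39.0]
force: [0.1, 0.5, -3.9]
gripper_width: 55.8
```

Call:
servo_tool(motion=[0,0,0,0.0649,0.0822,0,45,0,0,0,0.0649,0.0822,0,45,0,0,0,0.0649,0.0822,0,45,0,0,0,0.0649,0.0822,0,45,0,0,0,0.0649,0.0822,0,45,0,0,0,0.0649,0.0822,0,45,0,0,0,0.0649,0.0822,0,45,0,0,0,0.0649,0.0822,0,45,0,0,0,0.0649,0.0822,0,45,0,0,0,0.0649,0.0822,0,45])

```text
time_s: 15.97
ee_pos: [515.0, 230.6, 272.7]
ee_rot: [85.9, 59.4, 142.4]
force: [1.4, -0.3, -3.6]
gripper_width: 55.8
```

```bash
python3 log.py; python3 err.py 514.5 230.5 279 51.7 5 -1
```

```text
15.97 q [ -7.3  26.2 139.6 116.4  85.7  43.3] p [515.  230.6 272.7] r [ 85.9  59.4 142.4] F [ 1.4 -0.3 -3.6] w 55.8
dp [-0.5 -0.1  6.3] dr [ 0.6478  0.809  -0.0039]
```

Call:
servo_tool(motion=[0,0,0,0.0648,0.0809,0,45,0,0,0,0.0648,0.0809,0,45,0,0,0,0.0648,0.0809,0,45,0,0,0,0.0648,0.0809,0,45,0,0,0,0.0648,0.0809,0,45,0,0,0,0.0648,0.0809,0,45,0,0,0,0.0648,0.0809,0,45,0,0,0,0.0648,0.0809,0,45,0,0,0,0.0648,0.0809,0,45,0,0,0,0.0648,0.0809,0,45])

```text
time_s: 16.8
ee_pos: [515.1, 230.7, 272.7]
ee_rot: [85.1, -0.0, 141.6]
force: [1.7, -0.2, -4.6]
gripper_width: 55.7
```

Call:
servo_tool(motion=[1,-20,0,0,0,-0.034,45,1,-21,0,0,0,-0.034,45,1,-21,0,0,0,-0.034,45,1,-21,0,0,0,-0.034,45,1,-21,0,0,0,-0.034,45,1,-21,0,0,0,-0.034,45,1,-21,0,0,0,-0.034,45,1,-21,0,0,0,-0.034,45,1,-21,0,0,0,-0.034,45,1,-21,0,0,0,-0.034,45])

```text
time_s: 17.63
ee_pos: [525.2, 20.6, 273.2]
ee_rot: [85.0, 0.3, 122.0]
force: [0.2, -1.0, -4.5]
gripper_width: 55.6
```

```bash
python3 log.py; python3 err.py 534.5 -195.5 272 12 5 -1; python3 -c "
from h import *
f=grab_frame('scene');save('s8',f)"
```

```text
17.63 q [-31.9  28.  146.  116.4  92.3  95.2] p [525.2  20.6 273.2] r [ 85.    0.3 122. ] F [ 0.2 -1.  -4.5] w 55.6
dp [   9.3 -216.1   -1.2] dr [ 0.0047  0.0016 -0.3494]
```

View pics/s8.png

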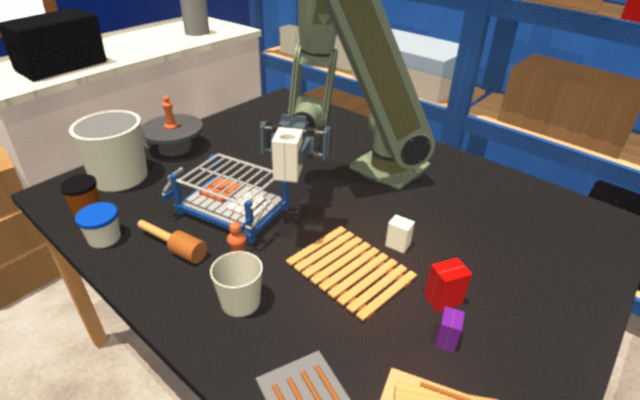

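The picture shows the mould flipped, with its dark pour hole on top at (290,135). On to the rack.

Call:
servo_tool(motion=[1,-21.5,0,0,0,-0.035,45,1,-21.5,0,0,0,-0.035,45,1,-21.5,0,0,0,-0.035,45,1,-21.5,0,0,0,-0.035,45,1,-21.5,0,0,0,-0.035,45,1,-21.5,0,0,0,-0.035,45,1,-21.5,0,0,0,-0.035,45,1,-21.5,0,0,0,-0.035,45,1,-22,0,0,0,-0.035,45,1,-22,0,0,0,-0.035,45])

```text
time_s: 18.52
ee_pos: [535.2, -195.3, 273.2]
ee_rot: [85.0, 0.3, 102.0]
force: [0.8, 0.9, -2.6]
gripper_width: 55.8
```

Call:
servo_tool(motion=[0,0,-10,0,0,0,45,0,0,-20,0,0,0,45,0,0,-20,0,0,0,45,0,0,0,0,0,0,45,0,0,0,0,0,0,45])

```text
time_s: 18.93
ee_pos: [535.5, -194.7, 224.1]
ee_rot: [84.9, 0.3, 102.1]
force: [-0.2, 0.9, -3.7]
gripper_width: 55.8
```

```bash
python3 log.py; python3 err.py 534.5 -195.5 176 12 5 -1
python3 - <<'E'
from h import *
f=grab_frame('scene');save('s9',f)
cv2.imwrite('pics/s9c.png',cv2.resize(f['image'][80:260,120:340],None,fx=3.2,fy=3.2,interpolation=cv2.INTER_CUBIC)[:,:,::-1])
E
```

```text
18.93 q [-50.9  36.9 141.  117.2  94.2  91.6] p [ 535.5 -194.7  224.1] r [ 84.9   0.3 102.1] F [-0.2  0.9 -3.7] w 55.8
dp [ -1.   -0.8 -48.1] dr [ 0.0042  0.0033 -0.0009]
```

View pics/s9c.png

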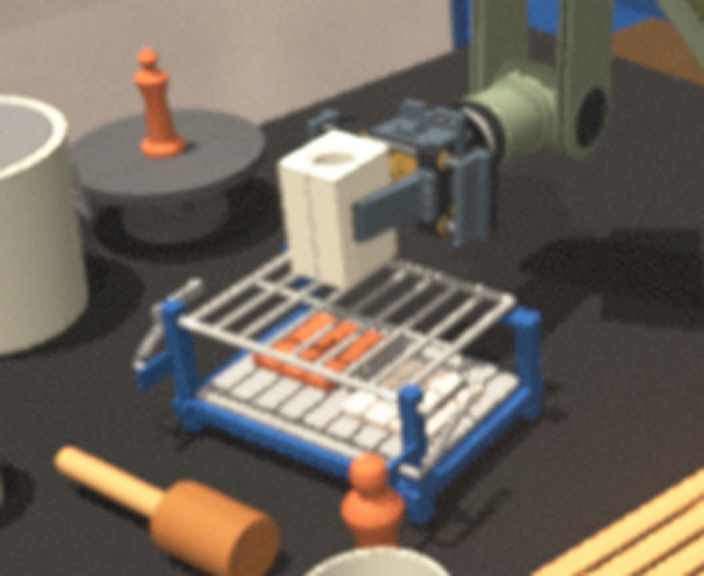

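The mould is over the shelf with its mouth up. I'll lower it fast for 40 mm, then in small steps.

Call:
servo_tool(motion=[0,0,-10,0,0,0,45,0,0,-10,0,0,0,45,0,0,-10,0,0,0,45,0,0,-8,0,0,0,45,0,0,-3,0,0,0,45,0,0,0,0,0,0,45])

```text
time_s: 19.48
ee_pos: [535.5, -194.6, 184.9]
ee_rot: [84.7, 0.5, 102.1]
force: [-0.3, -0.5, -3.5]
gripper_width: 55.7
```

Call:
servo_tool(motion=[0,0,-1,0,0,0,45,0,0,-1,0,0,0,45,0,0,-1,0,0,0,45,0,0,-1,0,0,0,45,0,0,0,0,0,0,45])

```text
time_s: 19.9
ee_pos: [535.4, -194.5, 181.0]
ee_rot: [84.7, 0.5, 102.1]
force: [-0.4, 0.1, -4.2]
gripper_width: 55.9
```

Call:
servo_tool(motion=[0,0,-1,0,0,0,45,0,0,-1,0,0,0,45,0,0,0,0,0,0,45])

```text
time_s: 20.15
ee_pos: [535.4, -194.5, 178.7]
ee_rot: [84.7, 0.5, 102.1]
force: [0.3, 0.3, -4.0]
gripper_width: 56.1
```

Call:
servo_tool(motion=[0,0,-1,0,0,0,45,0,0,-0.5,0,0,0,45,0,0,-0.5,0,0,0,45,0,0,0,0,0,0,45])

```text
time_s: 20.48
ee_pos: [535.4, -194.5, 176.8]
ee_rot: [84.7, 0.5, 102.1]
force: [-0.3, 0.2, -3.2]
gripper_width: 56.2
```

Call:
servo_tool(motion=[0,0,-0.5,0,0,0,45,0,0,-0.5,0,0,0,45,0,0,0,0,0,0,45])

```text
time_s: 20.73
ee_pos: [535.3, -194.5, 176.3]
ee_rot: [84.7, 0.5, 102.1]
force: [-0.1, 0.3, -2.8]
gripper_width: 55.7
```

Call:
servo_tool(motion=[0,0,-0.5,0,0,0,45,0,0,0,0,0,0,45])

```text
time_s: 20.9
ee_pos: [535.3, -194.5, 176.3]
ee_rot: [84.6, 0.5, 102.1]
force: [-0.9, -0.3, 0.9]
gripper_width: 55.4
```

Contact with the shelf: the weight came off the wrist at z≈176.3, as predicted. I'll ease it down, then open and back straight out towards the front.

Call:
servo_tool(motion=[0,0,-0.4,0,0,0,45,0,0,0,0,0,0,60,0,0,0,0,0,0,65,0,0,0,0,0,0,70,0,0,0,0,0,0,80,0,0,0,0,0,0,90,0,0,0,0,0,0,100,0,0,0,0,0,0,100])

```text
time_s: 21.57
ee_pos: [535.4, -194.5, 175.0]
ee_rot: [84.7, 0.5, 102.1]
force: [-0.1, -0.8, 1.0]
gripper_width: 87.7
```

```bash
python3 log.py
python3 - <<'E'
from h import *
f=grab_frame('scene');save('s10',f)
cv2.imwrite('pics/s10c.png',cv2.resize(f['image'][80:260,120:340],None,fx=3.2,fy=3.2,interpolation=cv2.INTER_CUBIC)[:,:,::-1])
E
```

```text
21.57 q [-50.8  45.2 141.6 116.3  98.3  83.3] p [ 535.4 -194.5  175. ] r [ 84.7   0.5 102.1] F [-0.1 -0.8  1. ] w 87.7
```

View pics/s10c.png

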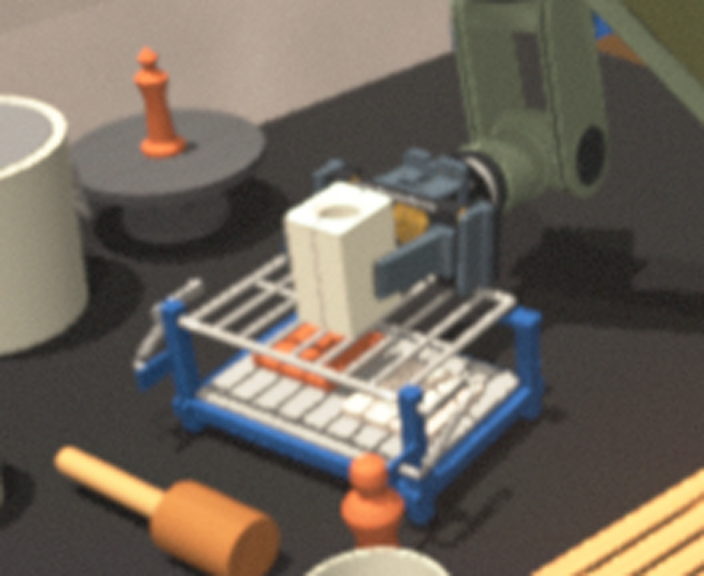

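The mould is standing and the fingers are open, 16 mm clear either side. I'll rise straight up and then move off towards the front.

Call:
servo_tool(motion=[0,0,4,0,0,0,100,0,0,10,0,0,0,100,0,0,20,0,0,0,100,0,0,20,0,0,0,100,0,0,25,0,0,0,100,0,0,25,0,0,0,100,0,0,25,0,0,0,100,0,0,25,0,0,0,100,0,25,10,0,0,0,100,0,30,10,0,0,0,100])

```text
time_s: 22.45
ee_pos: [535.4, -140.5, 351.3]
ee_rot: [84.6, 0.7, 101.9]
force: [0.3, 0.5, 0.0]
gripper_width: 91.3
```

Call:
servo_tool(motion=[0,35,0,0,0,0,100,0,35,0,0,0,0,100,0,35,0,0,0,0,100,0,35,0,0,0,0,100,0,35,0,0,0,0,100,0,35,0,0,0,0,100,0,20,0,0,0,0,100,0,0,0,0,0,0,100,0,0,0,0,0,0,100])

```text
time_s: 23.2
ee_pos: [534.7, 91.9, 349.3]
ee_rot: [84.7, 0.5, 102.3]
force: [-1.0, -0.8, -0.6]
gripper_width: 91.3
```

```bash
python3 log.py
python3 - <<'E'
from h import *
save('s11',grab_frame('scene')); f=grab_frame('top');save('t11',f)
P=cloud(f);P0=cloud(load('top')); z=P[...,2]; hsv=cv2.cvtColor(f['image'],cv2.COLOR_RGB2HSV)
M=(abs(z-223)<8)&(np.hypot(P[...,0]-534,P[...,1]+195)<70)
p=P[M]; r=cv2.minAreaRect(p[:,:2].astype(np.float32)); print(M.sum(),r,np.median(p[:,2]))
A=np.c_[p[:,:2]-p[:,:2].mean(0),np.ones(len(p))]; print('slope',np.linalg.lstsq(A,p[:,2],rcond=None)[0][:2])
a=np.radians(12); d=np.array(r[0])-[534.5,-195.5]; print('rack xy',d@[np.cos(a),np.sin(a)],d@[-np.sin(a),np.cos(a)])
M=(abs(z-121)<6)&(hsv[...,1]<70); M[:165]=0;M[255:]=0;M[:,:380]=0;M[:,500:]=0; print('shelf z',np.median(z[M]),M.sum())
g=load('top')
for n,(x0,y0,x1,y1) in dict(tub=(318,100,368,155),fig=(354,140,382,170),mal=(398,125,482,157)).items():
    d=np.abs(f['image'][y0:y1,x0:x1].astype(int)-g['image'][y0:y1,x0:x1]).mean(); print(n,d)
E
```

```text
23.2 q [  3.3  10.9 149.5 170.7  76.   92.6] p [534.7  91.9 349.3] r [ 84.7   0.5 102.3] F [-1.  -0.8 -0.6] w 91.3
526 ((536.1090698242188, -193.6910400390625), (70.00518035888672, 57.39169692993164), 13.027322769165039) 222.52170588268427
slope [ 0.00780288 -0.0060093 ]
rack xy 1.9500117120728804 1.4348854178173793
shelf z 122.7427033953021 1770
tub 1.7984242424242425
fig 2.084920634920635
mal 4.856894841269841
```

View pics/s11.png

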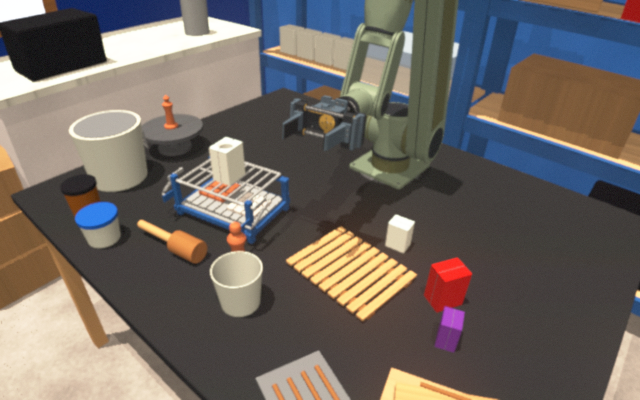

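View pics/t11.png

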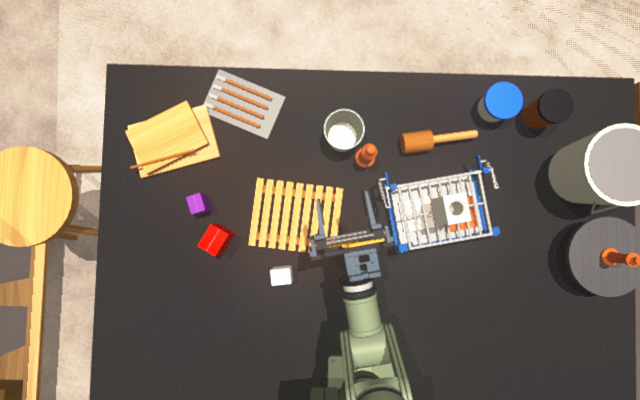

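The mould stands mouth up at the shelf's middle: the hole is at (456,208) in the top view, 2 mm and 1.4 mm off centre, with its top level at 222.5 mm. The bystanders look unmoved. Joint 3 is close to its limit, so I'll ease away from it before handing in.

Call:
servo_tool(motion=[15,0,5,0,0,0,100,20,0,5,0,0,0,100,20,0,5,0,0,0,100,0,0,0,0,0,0,100,0,0,0,0,0,0,100])

```text
time_s: 23.72
ee_pos: [591.0, 87.5, 364.3]
ee_rot: [84.7, 0.5, 101.9]
force: [-0.2, 0.1, 0.1]
gripper_width: 91.1
```

```bash
python3 log.py; python3 -c "
from h import *
print(env.job_done())"
```

```text
23.72 q [  2.2  11.7 141.9 169.7  69.3  94. ] p [591.   87.5 364.3] r [ 84.7   0.5 101.9] F [-0.2  0.1  0.1] w 91.1
the job is handed in; nothing more can be done
None
```

The shelf is down, and the mould is standing on it mouth up, released. I handed the job in at about 24 s; no verdict is reported.

**What I did:** I pushed the shelf bar over from behind at about 6 N until it snapped down. A direct sideways grasp would have put the wrist inside the rack. So I first gripped the mould from above, turned it 28° on the draining board and set it back down. I then gripped it horizontally, flipped it 180° in the air, lowered it onto the shelf in steps of 1 mm or less until the weight came off, and released it.

**Last checks (top camera):**
- **Mould:** about 2 mm front to rear and 1.4 mm sideways of the shelf's middle. Its top is at 222.5 mm and level to about 0.01 rad.
- **Shelf:** top at 122.7 mm, against the 123 mm expected when it is down.
- **Bystanders:** I compared pictures with the start rather than measuring positions. The tub and figure areas look unchanged. The mallet area differed slightly more, probably because the stowed shelf's edge was in the first picture; the mallet itself looks to be in the same place.
- **Arm:** clear of everything and reading no contact force. No check failed.

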